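Stop the UV curing box and hold its sprung lid at the vent pointer

ROBOT

A 6-joint arm with a two-finger parallel gripper is mounted at the origin on the work surface. World frame = base frame: x ahead of the robot, y to its left, z up, the work surface at z = 0. Lengths are in m, angles in rad, forces in N, time in s.
With the tool pointing down it reaches from about 0.3 to 0.875 m from the base axis. Payload 6.4 kg.
Tool frame: the origin (TCP) lies midway between the tips of the shut fingers; the grasp point (between the pads) lies 19 mm behind it; z points along the fingers, y is the direction in which the jaws open and shut (so a half turn about z gives the same grasp; the last joint's range is limited). The gripper opens to 88 mm and grips with 3 to 60 N. Pads are 18 mm wide; open, the fingers measure 123 mm over their backs; the gripper's body (75 mm by 187 mm) begins 45 mm behind the grasp point.
Start: joints at [1.052, 0.181, 1.607, -0, 1.354, -0.206], TCP at [0.177, 0.547, 0.239] pointing down, gripper open.
Joint ranges: [-2.99, 2.99], [-0.89, 2.07], [0.3, 2.58], [-1.14, 4.28], [0, 2.63], [-3.12, 3.12]. Speed limits (rad/s): [2.57, 2.57, 3.01, 3.14, 3.14, 3.14].

INTERFACE

Orientations are given as [roll, pitch, yaw] about the fixed x, y, z axes, in that order (R = Rz(yaw) Ry(pitch) Rx(roll)).
In Python, from cell import arm gives the robot as it stands. Calls block until the motion is done:
- arm.reach(position, orientation): joint-space move of the TCP to a pose.
- arm.servo_line(position, attitude=None, max_speed=0.15): straight line of the TCP; attitude=None keeps the orientation; max_speed is the mean speed in m/s.
- arm.goto_joints(angles): joint-space move.
- arm.command_gripper(opening, f_grip=None): opening from 0.0 (shut) to 1.0 (fully open); f_grip is the grip in N (None keeps the last); returns when the fingers have stopped.
- arm.pause(seconds).
- arm.ik(position, orientation): joint angles nearest the present ones, or None.
- arm.get_state(): the state.
- arm.snapshot(name): name is "side" or "top" or "wrist"; returns the picture (420x560x3 uint8, red, green, blue); there is no depth.
- arm.camera_info(name): a dict with "fx", "fy", "cx", "cy" (pixels), "origin" and "rotation" of the camera in the world; the wrist camera has in their place "hand_eye" (4x4, takes a point from camera to tool coordinates, whose origin is the TCP and whose axes are the flange's). Camera axes: x right, y down, z forward; pixel columns grow to the right and rows downward; lengths in m; the calibration is good to about 2 mm. The wrist camera is an equidistant fisheye: a pixel r from the principal point sees the ray r / f radians off the axis. A picture is of the moment at which its call begins: read the wrist's pose just before it. camera_info takes no time and is no camera call.
A pose or a line that the arm cannot do raises arm.Unreachable and nothing moves.
- arm.job_done(): hands the job in, once; it reports no verdict.
Trained networks look in the newest picture that a camera, given by its name, has taken for a name from the list of things; names that differ only in an ending like _2 or _b are one class to them, and where a whole thing is asked for, a point or a joint stands for the part that bears it (a point fixed in the world has none). Each returns a list of dicts, best first, with "conf" (0 to 1); they miss things now and then, are a little off and sometimes report something else, mostly with a low value. They report only what shows in the picture. A call takes as long as a camera call.
- arm.outline_of(thing, camera): "region" (420x560 bool, what is visible of it) and "box" ([left, top, width, height] in pixels, round what is visible of it).
- arm.tip_of(thing, camera): "pixel" ([column, row] in pixels: a listed point, or the origin of a listed thing).
The state is a dict: "time": time; "joint_positions": joint angles; "dq": joint speeds; "joint_torque": joint torques, N m; "ee_pos": TCP position; "orientation": TCP orientation; "wrist_force": force on the tool from outside, world axes, zero at the start; "torque": the same for the moment, N m; "gripper_width": opening from 0.0 (shut) to 1.0 (fully open).
Only numpy, scipy, OpenCV 4.12 (cv2) and the standard library are available. Lean on these libraries where they do the work, as an engineer would, in place of code of your own. Each camera call takes 0.05 s, during which the arm holds its last target. There are 200 camera calls.

TASK

The sample in the UV curing box is cured, so shut the box down and vent it: on its front deck press fully down and release, one at a time with the lid still closed, first the mushroom-headed key (lamp off), then the square key (turntable off), then the oblong key (fan on), leaving the two small round timer keys alone. Then take the lid by its bar handle and raise it against its spring until the stud on the lid's side is level with the pointer clamped on the quadrant, never well past it, and finish while still holding the lid steadily there in the fingers; it springs shut if let go. Leave the pointer as it is set and do not disturb the other things on the bench.

Things in the scene. Friction and masses are not known exactly. Their poses are not given: they have to be found in the camera images.
- curer: grey UV curing box, 410 mm deep (x), 400 wide (y), fixed. Origin: under its middle, on the bench; x points from deck to rear, y to its left. Level control deck 95 mm above the bench, x -210 to -90 mm; behind it the white lid with amber window, x -90 to +130, top at 127; rear fan housing 120 high. A slotted steel quadrant stands left of the lid at y +174 mm, up to 230 high
- mushroom_top (a point): top centre of the mushroom-headed key (lamp off): round domed head 34 mm wide, top 22 mm above the deck. Black head, steel collar; 5 mm of travel, 2 N to start, 5 N to bottom; springs back. Three keys stand in a row across the deck, 155 mm ahead of the box's origin, 65 mm apart; which sits where changes
- square_top (a point): top centre of the square key (turntable off): flat head 26 x 26 mm in a square steel collar, top 16 mm above the deck. Black head, steel collar; 5 mm of travel, 2 N to start, 5 N to bottom; springs back
- oblong_top (a point): top centre of the oblong key (fan on): flat head 16 mm (box x) by 40 mm (box y) in an oblong steel collar, top 16 mm above the deck. Black head, steel collar; 5 mm of travel, 2 N to start, 5 N to bottom; springs back
- mushroom (a joint): travel of the mushroom-headed key, m: 0 up, 0.005 fully down; pressed counts from 0.0035
- square (a joint): travel of the square key, m: 0 up, 0.005 fully down; pressed counts from 0.0035
- oblong (a joint): travel of the oblong key, m: 0 up, 0.005 fully down; pressed counts from 0.0035
- timer_a (a joint): travel of the right one of two small round timer keys (14 mm wide, 7 mm high), at x = -190, y = +117 mm in the box's frame, in front of the display; not to be pressed. m, 0.004 fully down
- timer_b (a joint): travel of the left timer key, the same, at x = -190, y = +157 mm; not to be pressed
- lid_bar (a point): middle of the lid's steel bow handle: round bar 12 mm thick along the box's y, 118 mm clear between its posts, centre line 45 mm above the lid's top, 12 mm behind its front edge; fingers can straddle it from above. Moves with the lid: shut, 208 mm ahead of the hinge axis and 75 mm above it. The bar can turn in the fingers as the lid swings
- lid_hinge (a point): on the lid's hinge axis, in the middle of its length: 130 mm behind the box's origin, 97 mm above the bench. The axis is the box's y
- lid_stud (a point): outer end of the dark steel stud, 8 mm thick, that sticks out of the lid's left side, 150 mm ahead of the hinge axis and 15 mm above the lid's lower rim; its frame turns with the lid (x along the lid from front to hinge)
- lid (a joint): angle of the lid, rad: 0 shut, grows as its front rises, 1.3 at most. A torsion spring and its weight (about 0.75 kg) press it shut: about 7 N straight up at the bar to start it, 11 to 18 N at the pointer
- pointer_tip (a point): where the lid's stud should come: on the dark pointer bar clamped with a brass thumb nut in the quadrant's slot, left of the lid; 150 mm ahead of the hinge axis and 15 mm above the line to it, in the pointer's own frame (the stud ends 6 mm to its right). Its z is the way the stud rises past it
- pointer (a joint): angle at which the pointer is clamped, rad, on the same scale as the lid's angle: stud and pointer are level when both are equal. It lies between 0.36 and 0.68; leave it
- trigger_bottle: white bottle with black trigger head, 70 mm wide, 200 high, loose, left of the box; origin at the middle of its underside
- sanding_block: cork sanding block, 70 x 125 x 30 mm, loose, left of the box's front; origin at the middle of its underside
- tape_roll: roll of paper tape 104 mm wide, 25 high, lying flat, left of the box; origin at the middle of its underside
- euro_crate: open grey plastic crate, 312 x 210 x 120 mm, loose, right of the box; origin at the middle of its underside
- lacquer_brush: flat brush, 160 mm long, lying in the crate
- sample_chip: wooden colour chip, 60 x 36 x 12 mm, lying loose on the right end of the deck; origin at the middle of its underside
- oil_jar: amber glass jar with steel cap, 44 mm wide, 55 high, standing loose close to the left side of the box; origin at the middle of its underside

How it is judged:
On the way, in this order (a step that is already met when the one before it is completed fails the run):
1. the mushroom-headed key is pressed fully down, alone, with the lid shut (value of joint mushroom above 0.0035 m and value of joint lid below 0.05 rad and value of joint each of square, oblong below 0.0015 m), for 0.05 s.
2. then the square key is pressed fully down, alone, with the lid shut (value of joint square above 0.0035 m and value of joint lid below 0.05 rad and value of joint each of mushroom, oblong below 0.0015 m), for 0.05 s.
3. then the oblong key is pressed fully down, alone, with the lid shut (value of joint oblong above 0.0035 m and value of joint lid below 0.05 rad and value of joint each of mushroom, square below 0.0015 m), for 0.05 s.
4. then the fingers hold the lid steady with its stud level with the pointer (angle between the x axis of lid_stud and the x axis of pointer_tip, either way round below 0.087 rad and contact force between the fingers and lid above 2 N and velocity of joint lid between -0.12 and 0.12 rad/s), for 0.5 s.
At the end, for the whole second after the job is handed in: the lid's angle is within 0.087 rad (5 degrees, 13 mm at the stud) of the pointer's, the lid is still (under 0.12 rad/s) and the fingers carry it (contact force over 2 N), nothing else loose touching it; the three keys are up again (all of step 4 and value of joint each of mushroom, square, oblong below 0.0015 m and contact force between lid and trigger_bottle below 0.3 N and contact force between lid and sanding_block below 0.3 N and contact force between lid and tape_roll below 0.3 N and contact force between lid and euro_crate below 0.3 N and contact force between lid and lacquer_brush below 0.3 N and contact force between lid and sample_chip below 0.3 N and contact force between lid and oil_jar below 0.3 N); the arm keeps its last pose, push and grip.
It fails at once if a timer key is pressed (more than 2.5 mm) (value of joint any of timer_a, timer_b above 0.0025 m).
It fails at once if the lid is raised well past the pointer (its stud more than 30 mm, about 11 degrees, beyond) (z of lid_stud in the frame of pointer_tip above 0.03 m).
It fails at once if the pointer is shifted by more than 6 mm (distance of pointer_tip from where it was at the start of the episode above 0.006 m).
It fails at once if a bystander is moved by more than 40 mm or tipped (distance of any of trigger_bottle, sanding_block, tape_roll, euro_crate, lacquer_brush, sample_chip, oil_jar from where it was at the start of the episode above 0.04 m or angle between any of trigger_bottle, sanding_block, tape_roll, euro_crate, sample_chip, oil_jar's own z axis and vertical above 0.4 rad).
It also fails if it takes over 64 s, if anything falls off the work surface, if the arm or the gripper's body presses on something with over 40 N, if the wrist force passes 120 N, or if a joint passes its speed limit or range.

## Working session

There is one attempt and no reset: what is moved stays moved. The work goes in short steps, each a Python script; the robot and the scene stay as the last script left them, time stands still between calls to the robot, and variables do not carry over. Pictures are saved under pics/ and viewed, about 8 in all and at most 12, crops included, and the job is handed in when it is done.

```bash
mkdir -p pics; cat > h.py <<'E'
import numpy as np, cv2
from cell import arm
from scipy.spatial.transform import Rotation as R
def save(im,n): cv2.imwrite(f'pics/{n}.png',im[:,:,::-1])
def ray(cam,px,st=None):
    c=arm.camera_info(cam)
    d=np.array([(px[0]-c['cx'])/c['fx'],(px[1]-c['cy'])/c['fy']])
    if cam!='wrist':
        v=np.array([*d,1]); return np.array(c['origin']),np.array(c['rotation'])@(v/np.linalg.norm(v))
    th=np.linalg.norm(d); v=np.array([*(d/max(th,1e-9)*np.sin(th)),np.cos(th)])
    H=np.array(c['hand_eye']); Rw=R.from_euler('xyz',st['orientation']).as_matrix()
    return Rw@H[:3,3]+np.array(st['ee_pos']),Rw@H[:3,:3]@v
def atz(cam,px,z,st=None):
    o,v=ray(cam,px,st); return o+v*(z-o[2])/v[2]
E
python3 - <<'E'
from h import *
st=arm.get_state();print(st)
for c in ['side','top','wrist']:
    st=arm.get_state(); im=arm.snapshot(c); save(im,c+'0'); print(c,{k:np.round(v,3).tolist() for k,v in arm.camera_info(c).items()})
    for t,z in [('mushroom_top',.117),('square_top',.111),('oblong_top',.111),('lid_bar',.172),('lid_hinge',.097),('curer',0),('lid_stud',None),('pointer_tip',None)]:
        for r in arm.tip_of(t,c)[:2]:
            print(t,np.round(r['pixel'],1),round(r['conf'],2), None if z is None else atz(c,r['pixel'],z,st).round(3))
im=np.hstack([cv2.resize(cv2.imread(f'pics/{c}0.png'),(400,300)) for c in ['side','top']])
cv2.imwrite('pics/a.png',im)
E
```

```text
{'time': 0.0, 'joint_positions': array([ 1.05169983e+00,  1.81549680e-01,  1.60798927e+00,  3.06204042e-05,
        1.35378061e+00, -2.06306156e-01]), 'dq': array([-2.17844756e-05,  1.00627751e-03,  1.44591657e-03, -9.42432290e-04,
       -1.31063967e-03,  7.63480389e-04]), 'joint_torque': array([ 1.04050512e-03, -4.33878350e+01, -3.41844749e+01,  7.02545280e-02,
        3.85000266e-02, -1.47162427e-04]), 'ee_pos': array([0.1766484 , 0.54664318, 0.23781433]), 'orientation': array([-3.13990848e+00, -3.83007731e-04,  2.82879537e+00]), 'wrist_force': array([0.54620477, 0.38232195, 0.27022898]), 'torque': array([ 0.00898308, -0.04372295,  0.11097794]), 'gripper_width': 0.99903307626312}
side {'fx': 416.439, 'fy': 416.439, 'cx': 281.556, 'cy': 209.738, 'origin': [0.074, -0.489, 0.716], 'rotation': [-2.267, 0.005, -0.778]}Traceback (most recent call last):
  File "<stdin>", line 7, in <module>
  File "h.py", line 14, in atz
    o,v=ray(cam,px,st); return o+v*(z-o[2])/v[2]
                                            ~^^^
IndexError: invalid index to scalar variable.
```

```bash
sed -i "s/np.array(c\['rotation'\])@/R.from_euler('xyz',c['rotation']).as_matrix()@/" h.py
cat > look.py <<'E'
from h import *
import sys
n=sys.argv[1]
for c in sys.argv[2:]:
    st=arm.get_state(); im=arm.snapshot(c); save(im,c+n); print(c,{k:np.round(v,3).tolist() for k,v in arm.camera_info(c).items()})
    for t,z in [('mushroom_top',.117),('square_top',.111),('oblong_top',.111),('lid_bar',.172),('lid_hinge',.097),('curer',0),('lid_stud',None),('pointer_tip',None)]:
        for r in arm.tip_of(t,c)[:2]:
            print(t,np.round(r['pixel'],1),round(r['conf'],2), None if z is None else atz(c,r['pixel'],z,st).round(3))
E
python3 look.py 0 side top wrist; python3 -c "
import cv2,numpy as np
cv2.imwrite('pics/a.png',np.hstack([cv2.resize(cv2.imread(f'pics/{c}0.png'),(400,300)) for c in ['side','top']]))"
```

```text
side {'fx': 416.439, 'fy': 416.439, 'cx': 281.556, 'cy': 209.738, 'origin': [0.074, -0.489, 0.716], 'rotation': [-2.267, 0.005, -0.778]}
mushroom_top [324.8 267.3] 0.67 [ 0.513 -0.159  0.117]
mushroom_top [206.1 218.9] 0.54 [0.436 0.117 0.117]
square_top [273.2 240.9] 0.6 [ 0.497 -0.032  0.111]
oblong_top [299.1 253.6] 0.75 [ 0.509 -0.095  0.111]
lid_bar [315.  210.1] 0.97 [ 0.577 -0.073  0.172]
lid_bar [273.9 188.8] 0.33 [0.567 0.038 0.172]
lid_hinge [367.3 194.2] 0.82 [ 0.78  -0.065  0.097]
lid_hinge [237. 199.] 0.29 [0.545 0.144 0.097]
curer [332.4 245.1] 0.73 [ 0.667 -0.06   0.   ]
lid_stud [274.4 188.4] 0.6 None
lid_stud [447.7 351.3] 0.49 None
pointer_tip [276.4 151.6] 0.45 None
top {'fx': 389.482, 'fy': 389.482, 'cx': 276.229, 'cy': 211.824, 'origin': [0.444, 0.012, 1.246], 'rotation': [-3.01, -0.005, -1.558]}
mushroom_top [331.7 242.6] 0.65 [ 0.505 -0.153  0.117]
square_top [289.5 250.6] 0.66 [ 0.481 -0.031  0.111]
oblong_top [303.5 211.6] 0.57 [ 0.596 -0.072  0.111]
oblong_top [311.3 243.5] 0.43 [ 0.502 -0.095  0.111]
lid_bar [301.7 215.8] 0.84 [ 0.576 -0.062  0.172]
lid_hinge [297.2 149.7] 0.8 [ 0.787 -0.053  0.097]
curer [296.3 197.8] 0.69 [ 0.655 -0.056  0.   ]
lid_stud [246.4 199.6] 0.76 None
pointer_tip [242.8 189.3] 0.38 None
wrist {'fx': 325.192, 'fy': 325.192, 'cx': 282.115, 'cy': 210.049, 'hand_eye': [[-0.001, -0.956, -0.292, 0.076], [1.0, -0.001, 0.0, 0.0], [-0.0, -0.292, 0.956, -0.146], [0.0, 0.0, 0.0, 1.0]]}
```

View pics/a.png

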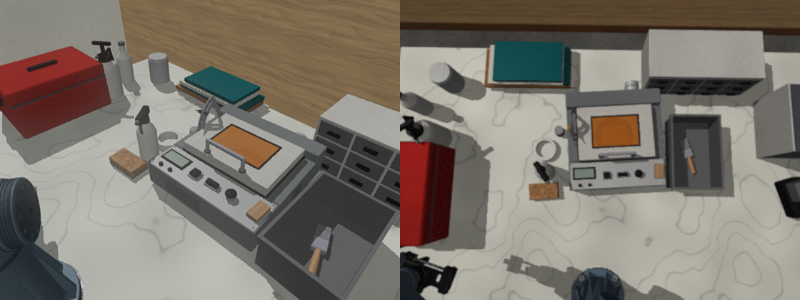

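```bash
python3 - <<'E'
from h import *
arm.command_gripper(0.0,20)
arm.reach([0.50,-0.08,0.36],[np.pi,0,-np.pi+.1])
st=arm.get_state();print(st['ee_pos'],st['orientation'],st['time'],st['joint_positions'],st['wrist_force'])
E
python3 look.py 1 wrist
```

```text
[ 0.50004269 -0.07935982  0.35987655] [ 3.14130924e+00 -1.48464675e-04 -3.04069807e+00] 5.2833 [-3.92326848e-01 -5.24273009e-02  1.61185877e+00  1.79349215e-04
  1.58242614e+00 -2.06401568e+00] [-0.15451889 -0.08328617 -0.61791861]
wrist {'fx': 325.192, 'fy': 325.192, 'cx': 282.115, 'cy': 210.049, 'hand_eye': [[-0.001, -0.956, -0.293, 0.075], [1.0, -0.001, 0.0, 0.0], [-0.0, -0.293, 0.956, -0.146], [0.0, 0.0, 0.0, 1.0]]}
mushroom_top [217.4 175.4] 0.62 [ 0.507 -0.158  0.117]
square_top [322.3 174.9] 0.78 [ 0.495 -0.029  0.111]
square_top [399.5 273.5] 0.75 [0.623 0.103 0.111]
oblong_top [271.5 179.7] 0.66 [ 0.507 -0.091  0.111]
lid_bar [216.9 174.7] 0.6 [ 0.495 -0.149  0.172]
lid_bar [282.7 255.1] 0.58 [ 0.58  -0.07   0.172]
lid_hinge [280.9 351.4] 0.97 [ 0.79  -0.052  0.097]
curer [283.9 254. ] 0.82 [ 0.657 -0.06   0.   ]
lid_stud [400.9 275.3] 0.82 None
lid_stud [278.7 351.5] 0.34 None
```

View pics/wrist1.png

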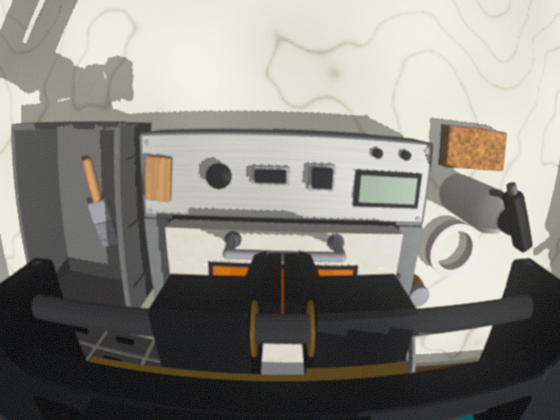

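```bash
cat > fit.py <<'E'
from h import *
from scipy.optimize import least_squares
st={'ee_pos':[0.50004269,-0.07935982,0.35987655],'orientation':[3.1413,-1.5e-4,-3.0407]}
pts=[]
for c,s,L in [('wrist',st,[(218,176),(270,175.5),(321,176),(282.7,255.1),None]),
      ('side',None,[(324.8,267.3),(299.1,253.6),(273.2,240.9),(315,210.1),(367.3,194.2)]),
      ('top',None,[(331.7,242.6),(311.3,243.5),(289.5,250.6),(301.7,215.8),(297.2,149.7)])]:
    for p,b in zip(L,[(-.155,-.065,.117),(-.155,0,.111),(-.155,.065,.111),(-.078,0,.172),(.13,0,.097)]):
        if p: pts.append((c,b,atz(c,p,b[2],s)))
def f(q):
    M=R.from_euler('z',q[2]).as_matrix()[:2,:2]
    return np.array([q[:2]+M@np.array(b[:2])-w[:2] for c,b,w in pts])
r=least_squares(lambda q:f(q).ravel(),[.66,-.06,.1],loss='soft_l1',f_scale=.003)
print(r.x)
for (c,b,w),e in zip(pts,f(r.x)): print(c,b,w.round(3),(e*1000).round(1))
E
python3 fit.py
```

```text
[ 0.65538096 -0.07197575  0.13792074]
wrist (-0.155, -0.065, 0.117) [ 0.508 -0.158  0.117] [ 3.2 -0.1]
wrist (-0.155, 0, 0.111) [ 0.502 -0.094  0.111] [-0.4  0.5]
wrist (-0.155, 0.065, 0.111) [ 0.496 -0.031  0.111] [-3.5  1.9]
wrist (-0.078, 0, 0.172) [ 0.58  -0.07   0.172] [ -1.4 -12.4]
side (-0.155, -0.065, 0.117) [ 0.513 -0.159  0.117] [-2.2  1.1]
side (-0.155, 0, 0.111) [ 0.509 -0.095  0.111] [-6.8  1.6]
side (-0.155, 0.065, 0.111) [ 0.497 -0.032  0.111] [-4.1  2.8]
side (-0.078, 0, 0.172) [ 0.577 -0.073  0.172] [ 1.6 -9.7]
side (0.13, 0, 0.097) [ 0.78  -0.065  0.097] [ 3.9 10.7]
top (-0.155, -0.065, 0.117) [ 0.505 -0.153  0.117] [ 5.4 -4.4]
top (-0.155, 0, 0.111) [ 0.502 -0.095  0.111] [-0.4  1.4]
top (-0.155, 0.065, 0.111) [ 0.481 -0.031  0.111] [12.1  2.5]
top (-0.078, 0, 0.172) [ 0.576 -0.062  0.172] [  2.5 -20.6]
top (0.13, 0, 0.097) [ 0.787 -0.053  0.097] [-3.  -1.4]
```

```bash
sed -i "s/return np.array(\[q\[:2\]+M@np.array(b\[:2\])-w/return np.array([q[:2]+M@(np.array(b[:2])+[0,q[3] if b[0]==-.155 else 0])-w/; s/\[.66,-.06,.1\]/[.66,-.06,.1,-.02]/" fit.py; cat >>fit.py <<'E'
x,y,a,k=r.x; M=R.from_euler('z',a).as_matrix()[:2,:2]
for n,b in dict(mush=(-.155,-.065+k),obl=(-.155,k),sq=(-.155,.065+k),bar=(-.078,0),hinge=(.13,0)).items(): print(n,(r.x[:2]+M@b).round(4))
E
python3 fit.py
```

```text
[ 0.65515013 -0.06452164  0.0815105  -0.0173218 ]
wrist (-0.155, -0.065, 0.117) [ 0.508 -0.158  0.117] [-0.2 -1.6]
wrist (-0.155, 0, 0.111) [ 0.502 -0.094  0.111] [-0.2 -0.6]
wrist (-0.155, 0.065, 0.111) [ 0.496 -0.031  0.111] [0.4 1.2]
wrist (-0.078, 0, 0.172) [ 0.58  -0.07   0.172] [-2.1 -0.5]
side (-0.155, -0.065, 0.117) [ 0.513 -0.159  0.117] [-5.6 -0.4]
side (-0.155, 0, 0.111) [ 0.509 -0.095  0.111] [-6.6  0.4]
side (-0.155, 0.065, 0.111) [ 0.497 -0.032  0.111] [-0.2  2.1]
side (-0.078, 0, 0.172) [ 0.577 -0.073  0.172] [0.8 2.1]
side (0.13, 0, 0.097) [ 0.78  -0.065  0.097] [ 4.5 10.9]
top (-0.155, -0.065, 0.117) [ 0.505 -0.153  0.117] [ 2. -6.]
top (-0.155, 0, 0.111) [ 0.502 -0.095  0.111] [-0.2  0.3]
top (-0.155, 0.065, 0.111) [ 0.481 -0.031  0.111] [15.9  1.8]
top (-0.078, 0, 0.172) [ 0.576 -0.062  0.172] [ 1.8 -8.7]
top (0.13, 0, 0.097) [ 0.787 -0.053  0.097] [-2.4 -1.3]
mush [ 0.5074 -0.1592]
obl [ 0.5021 -0.0944]
sq [ 0.4968 -0.0296]
bar [ 0.5774 -0.0709]
hinge [ 0.7847 -0.0539]
```

```bash
cat > press.py <<'E'
from h import *
def press(n,p,top,yaw=-np.pi+.083):
    o=[np.pi,0,yaw]
    arm.reach([*p,top+.04],o); arm.servo_line([*p,top+.006],o,max_speed=.1); arm.pause(.2)
    f0=arm.get_state()['wrist_force'][2]; log=[]
    for dz in np.arange(.003,-.0095,-.001):
        arm.servo_line([*p,top+dz],o,max_speed=.03); s=arm.get_state(); f=s['wrist_force'][2]-f0
        log.append((round((s['ee_pos'][2]-top)*1000,1),round(f,1)))
        if f>8: break
    arm.pause(.2); s=arm.get_state(); print(n,log,s['wrist_force'][2]-f0,s['ee_pos'],s['time'])
    arm.servo_line([*p,top+.04],o,max_speed=.1)
E
python3 - <<'E'
from press import *
press('mush',[.5074,-.1592],.117)
E
```

```text
mush [(np.float64(2.9), np.float64(-0.7)), (np.float64(1.9), np.float64(-0.4)), (np.float64(0.9), np.float64(-0.3)), (np.float64(0.2), np.float64(0.7)), (np.float64(-0.8), np.float64(2.4)), (np.float64(-1.9), np.float64(1.8)), (np.float64(-2.9), np.float64(3.5)), (np.float64(-3.9), np.float64(4.0)), (np.float64(-4.7), np.float64(6.3)), (np.float64(-4.8), np.float64(13.6))] 12.149078998642182 [ 0.5076604  -0.15932316  0.11220317] 10.0
```

Textbook profile: the key starts at 2 N and bottoms at 4.8 mm. Next the square and oblong keys.

```bash
python3 - <<'E'
from press import *
press('sq',[.4968,-.0296],.111)
press('obl',[.5021,-.0944],.111)
o=[np.pi,0,np.pi/2+.083]
for p in ([.56,-.0715,.30],):
    print(arm.ik(p,o))
arm.command_gripper(1.0)
arm.reach([.5774,-.0709,.30],o)
print(arm.get_state()['time'],arm.get_state()['joint_positions'])
E
python3 look.py 2 wrist
```

```text
sq [(np.float64(2.9), np.float64(-0.7)), (np.float64(2.0), np.float64(-0.3)), (np.float64(0.9), np.float64(0.5)), (np.float64(0.2), np.float64(0.4)), (np.float64(-0.9), np.float64(1.6)), (np.float64(-1.9), np.float64(2.2)), (np.float64(-2.9), np.float64(2.7)), (np.float64(-3.9), np.float64(3.0)), (np.float64(-4.6), np.float64(7.8)), (np.float64(-4.8), np.float64(15.6))] 14.481506079805946 [ 0.4970545  -0.02966721  0.10627096] 14.5833
obl [(np.float64(3.0), np.float64(-1.8)), (np.float64(1.9), np.float64(-0.8)), (np.float64(0.9), np.float64(-0.4)), (np.float64(0.2), np.float64(1.3)), (np.float64(-0.8), np.float64(2.1)), (np.float64(-1.9), np.float64(2.1)), (np.float64(-2.9), np.float64(2.9)), (np.float64(-3.9), np.float64(3.8)), (np.float64(-4.6), np.float64(6.9)), (np.float64(-4.7), np.float64(14.5))] 15.389367852438932 [ 0.50234163 -0.09446543  0.10626961] 18.95
[-0.33719938  0.11201314  1.56065633  0.          1.46892318 -0.42019938]
22.3583 [-3.26233845e-01  1.51291837e-01  1.51793421e+00 -3.39909035e-05
  1.47326022e+00 -4.09997725e-01]
wrist {'fx': 325.192, 'fy': 325.192, 'cx': 282.115, 'cy': 210.049, 'hand_eye': [[-0.001, -0.956, -0.292, 0.076], [1.0, -0.001, -0.0, 0.0], [-0.0, -0.292, 0.956, -0.146], [0.0, 0.0, 0.0, 1.0]]}
mushroom_top [213.3 258.7] 0.56 [ 0.506 -0.159  0.117]
square_top [208.7 140.7] 0.6 [ 0.497 -0.028  0.111]
oblong_top [211.3 202.7] 0.83 [ 0.502 -0.095  0.111]
lid_bar [283.6 199.2] 0.92 [ 0.578 -0.069  0.172]
lid_bar [281.3 352.7] 0.45 [ 0.59  -0.242  0.172]
lid_hinge [458.6 188.1] 0.56 [ 0.792 -0.056  0.097]
curer [341.5 166.7] 0.73 [ 0.66  -0.061  0.   ]
lid_stud [344.9  27.7] 0.85 None
lid_stud [213.7 254.3] 0.69 None
pointer_tip [391.4   0.7] 0.86 None
```

View pics/wrist2.png

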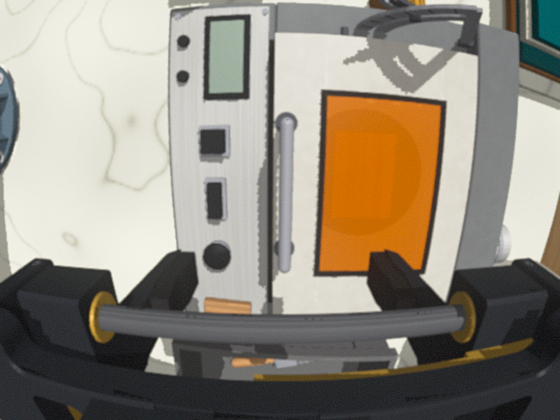

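```bash
cat > ptr.py <<'E'
from h import *
from scipy.optimize import least_squares
B=np.array([.6553,-.0643,0]); A=.084
def mod(a,y,r=(-.150,.015)):
    c,s=np.cos(a),np.sin(a)
    # rotate so the front rises
    return B+R.from_euler('z',A).apply([.13+r[0]*c+r[1]*s, y, .097-r[0]*s+r[1]*c])
def proj(cam,P,st=None):
    c=arm.camera_info(cam)
    v=R.from_euler('xyz',c['rotation']).as_matrix().T@(P-np.array(c['origin']))
    return np.array([c['fx']*v[0]/v[2]+c['cx'],c['fy']*v[1]/v[2]+c['cy']])
E
python3 - <<'E'
from ptr import *
m={'side':(276.4,151.6),'top':(242.8,189.3)}; s={'side':(274.4,188.4),'top':(246.4,199.6)}
for k,v in s.items(): print('stud',k,v,[proj(k,mod(0,y)).round(1).tolist() for y in (.15,.16,.17)])
for k,v in m.items():
  print('ptr',k,v)
  for a in (.35,.45,.55,.65): print(a,proj(k,mod(a,.160)).round(1),proj(k,mod(a,.17)).round(1))
big=[]
im=arm.snapshot('side'); 
for r in arm.tip_of('pointer_tip','side')+arm.tip_of('lid_stud','side'): print(r)
c=cv2.resize(im[110:210,225:325],(600,600),interpolation=cv2.INTER_CUBIC); save(c,'sidecrop')
E
```

```text
stud side (274.4, 188.4) [[277.9, 190.8], [274.8, 189.2], [271.7, 187.6]]
stud top (246.4, 199.6) [[250.9, 201.7], [247.6, 201.9], [244.2, 202.2]]
ptr side (276.4, 151.6)
0.35 [278.5 169.2] [275.3 167.6]
0.45 [280.5 163.1] [277.2 161.6]
0.55 [282.8 157.1] [279.6 155.6]
0.65 [285.5 151.2] [282.2 149.7]
ptr top (242.8, 189.3)
0.35 [246.  194.2] [242.5 194.4]
0.45 [245.5 190.8] [242. 191.]
0.55 [245.  186.9] [241.4 187.2]
0.65 [244.5 182.6] [240.8 182.9]
{'pixel': [277.0, 152.5], 'conf': 0.4}
{'pixel': [274.9, 186.4], 'conf': 0.74}
```

View pics/sidecrop.png

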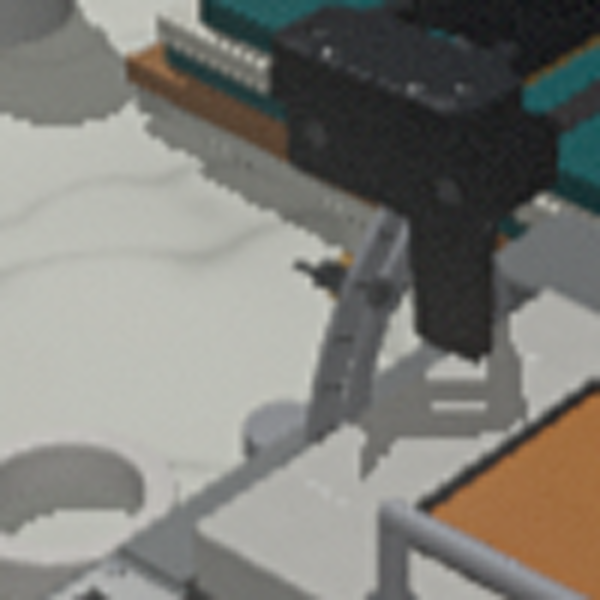

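```bash
cat >> ptr.py <<'E'
def projw(P,st):
    c=arm.camera_info('wrist'); H=np.array(c['hand_eye']); Rw=R.from_euler('xyz',st['orientation']).as_matrix()
    v=H[:3,:3].T@(Rw.T@(P-np.array(st['ee_pos']))-H[:3,3]); rho=np.hypot(v[0],v[1]); th=np.arctan2(rho,v[2])
    return np.array([c['cx'],c['cy']])+c['fx']*th*v[:2]/rho
E
python3 - <<'E'
from ptr import *
t=.6;c,s=np.cos(t),np.sin(t)
M=np.array([[-c,0,s],[0,1,0],[-s,0,-c]])
o=R.from_matrix(M).as_euler('xyz')
print(o,arm.ik([.565,.06,.315],o))
arm.reach([.565,.06,.315],o)
st=arm.get_state(); im=arm.snapshot('wrist'); save(im,'w3'); print(st['time'])
for n in ('pointer_tip','lid_stud'): print(n,arm.tip_of(n,'wrist'))
print('stud0',projw(mod(0,.16),st))
for a in (.35,.45,.55,.65): print(a,projw(mod(a,.16),st).round(1),projw(mod(a,.17),st).round(1))
p=projw(mod(.5,.165),st).astype(int); print(p)
x0,y0=max(p[0]-75,0),max(p[1]-60,0)
save(cv2.resize(im[y0:y0+120,x0:x0+150],None,fx=5,fy=5,interpolation=cv2.INTER_CUBIC),'w3c'); print(x0,y0)
E
```

```text
[3.14159265 0.6        3.14159265] [-0.15085988 -0.27689885  2.00054274  0.1156128   0.82659948 -1.77411051]
24.1917
pointer_tip [{'pixel': [334.9, 187.2], 'conf': 0.54}]
lid_stud [{'pixel': [321.1, 124.7], 'conf': 0.81}]
stud0 [313.87639469 120.56986375]
0.35 [317.9 162.8] [328.1 162.2]
0.45 [319.  177.6] [329.3 177.1]
0.55 [320.  193.2] [330.4 192.6]
0.65 [320.8 208.9] [331.2 208.4]
[324 185]
249 125
```

View pics/w3c.png

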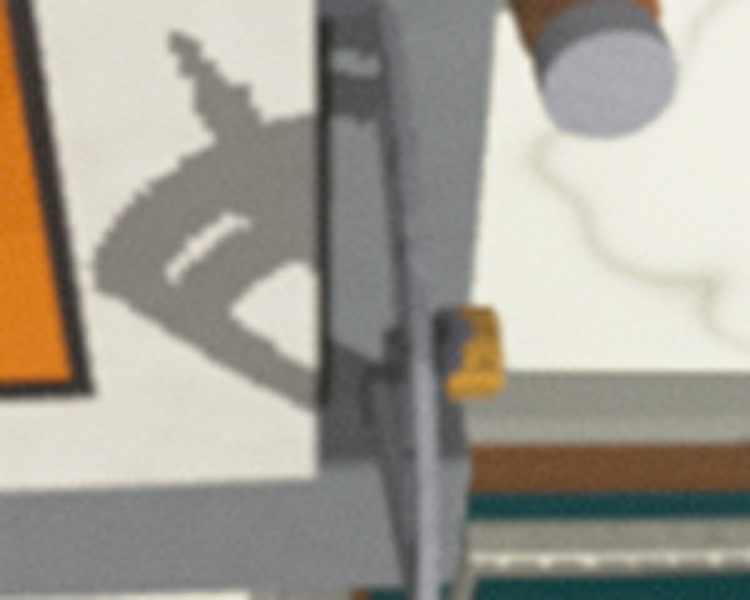

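```bash
python3 - <<'E'
from ptr import *
t=.75;c,s=np.cos(t),np.sin(t)
M=R.from_euler('z',-np.pi/2+A).as_matrix()@np.array([[-c,0,s],[0,1,0],[-s,0,-c]])
o=R.from_matrix(M).as_euler('xyz'); p=[.64,.17,.305]
q=arm.ik(p,o); print(q)
if q is not None:
    arm.reach(p,o)
    st=arm.get_state(); im=arm.snapshot('wrist'); save(im,'w4'); print(st['time'])
    for n in ('pointer_tip','lid_stud','lid_hinge'): print(n,arm.tip_of(n,'wrist'))
    print('stud0',projw(mod(0,.16),st),'hinge',projw(mod(0,.17,(0,0)),st))
    for a in (.35,.45,.55,.65): print(a,projw(mod(a,.16),st).round(1),projw(mod(a,.17),st).round(1))
    u=projw(mod(.3,.165),st).astype(int); x0,y0=max(u[0]-100,0),max(u[1]-75,0)
    save(cv2.resize(im[y0:y0+150,x0:x0+200],None,fx=4,fy=4,interpolation=cv2.INTER_CUBIC),'w4c'); print(x0,y0)
E
```

```text
[ 0.38800666  0.53426299  1.17889347 -0.71225054  1.66912423  0.32050364]
26.1583
pointer_tip [{'pixel': [292.6, 155.9], 'conf': 0.65}]
lid_stud [{'pixel': [260.7, 104.7], 'conf': 0.91}]
lid_hinge [{'pixel': [368.0, 186.7], 'conf': 0.82}]
stud0 [258.22207257 112.36619883] hinge [398.49103147 100.30237189]
0.35 [271. 149.] [270.7 141.9]
0.45 [278.7 160.1] [278.6 153. ]
0.55 [288.3 171. ] [288.5 164. ]
0.65 [299.7 181.8] [300.2 174.9]
167 65
```

View pics/w4c.png

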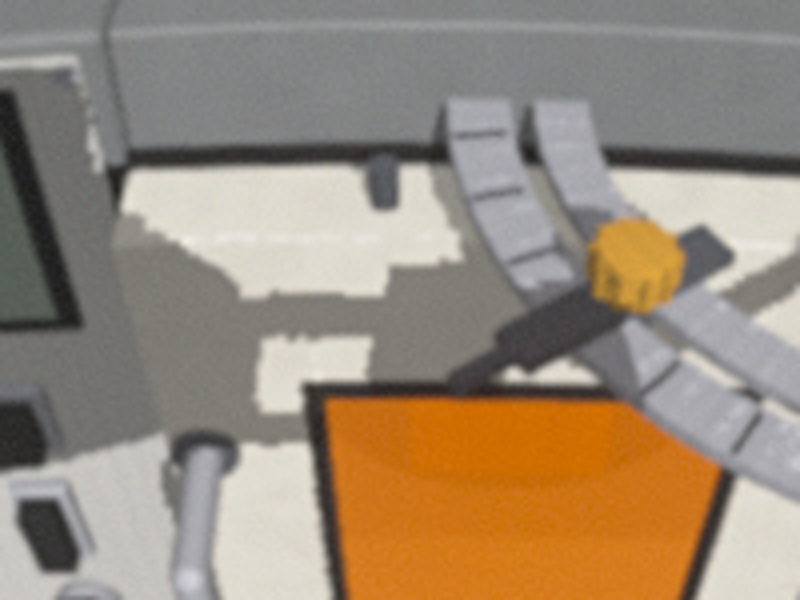

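```bash
python3 - <<'E'
from ptr import *
t=.75;c,s=np.cos(t),np.sin(t)
st=arm.get_state()
Aq=np.array([344.5,127.5]);Bq=np.array([280.8,160]);n=np.array([Bq[1]-Aq[1],-(Bq[0]-Aq[0])]);n/=np.linalg.norm(n)
print('meas slope',np.degrees(np.arctan2(32.5,-63.7)))
for y in (.17,.18):
  for a in (.40,.45,.5,.55,.6,.65):
    p=projw(mod(a,y,(-.10,.015)),st);q=projw(mod(a,y,(-.17,.015)),st);m=projw(mod(a,y),st)
    d=q-p; print(y,a,'slope',np.degrees(np.arctan2(d[1],d[0])).round(1),'off px',((m-Aq)@n).round(1),p.round(1),m.round(1),q.round(1))
E
```

```text
meas slope 152.969139740157
0.17 0.4 slope 162.6 off px -14.5 [324.1 131.7] [274.4 147. ] [253.3 153.9]
0.17 0.45 slope 160.1 off px -7.6 [327.5 135.1] [278.6 152.6] [257.7 160.4]
0.17 0.5 slope 157.3 off px -0.5 [331.  138.4] [283.3 158.1] [262.7 166.9]
0.17 0.55 slope 154.4 off px 6.7 [334.8 141.6] [288.5 163.6] [268.2 173.5]
0.17 0.6 slope 151.4 off px 14.2 [338.9 144.8] [294.1 169.1] [274.4 180. ]
0.17 0.65 slope 148.1 off px 21.7 [343.1 147.9] [300.2 174.5] [281.2 186.4]
0.18 0.4 slope 163.0 off px -21.3 [325.2 124.2] [274.2 139.5] [252.5 146.4]
0.18 0.45 slope 160.5 off px -14.3 [328.6 127.6] [278.5 145.1] [257.  152.9]
0.18 0.5 slope 157.8 off px -7.2 [332.3 130.9] [283.3 150.7] [262.1 159.6]
0.18 0.55 slope 154.9 off px 0.2 [336.2 134.1] [288.6 156.2] [267.8 166.2]
0.18 0.6 slope 151.9 off px 7.8 [340.4 137.3] [294.5 161.7] [274.2 172.8]
0.18 0.65 slope 148.6 off px 15.5 [344.8 140.4] [300.8 167.2] [281.1 179.3]
```

```bash
cat > lift.py <<'E'
from ptr import *
o=[np.pi,0,np.pi/2+A]
ux=np.array([np.cos(A),np.sin(A),0])
L0=np.array([-.208,.075])
def bar(a):
    c,s=np.cos(a),np.sin(a); return np.array([L0[0]*c+L0[1]*s,-L0[0]*s+L0[1]*c])
def off(a0,a1): d=bar(a1)-bar(a0); return ux*d[0]+[0,0,d[1]]
E
python3 - <<'E'
from lift import *
arm.reach([.578,-.0695,.33],o)
arm.servo_line([.578,-.0695,.154],o,max_speed=.12)
s=arm.get_state();f0=s['wrist_force'];print('down',s['ee_pos'],f0,s['time'])
arm.command_gripper(0.0,8); arm.pause(.2)
s=arm.get_state(); df=s['wrist_force']-f0; print('grip8',s['ee_pos'],df.round(1),s['gripper_width']*88,s['time'])
im=arm.snapshot('side'); save(im[100:340,180:420],'side4')
E
```

```text
down [ 0.5785693  -0.06967445  0.15489036] [ 0.27418674 -0.19632931 -0.13881095] 28.9917
grip8 [ 0.57945476 -0.06941879  0.15414141] [ 5.7  0.9 -4. ] 11.000839788663935 30.3333
```

```bash
python3 - <<'E'
from lift import *
arm.servo_line([.5805,-.0693,.154],o,max_speed=.05)
arm.command_gripper(0.0,55); arm.pause(.2)
s=arm.get_state(); p0=np.array(s['ee_pos']); print('grip',p0,s['wrist_force'].round(1),s['gripper_width']*88)
np.save('p0.npy',p0)
for a in np.arange(.08,.49,.08):
    arm.servo_line(p0+off(0,a),o,max_speed=.06)
    s=arm.get_state(); e=s['ee_pos']-p0-off(0,a); print(round(a,2),(e*1000).round(1),s['wrist_force'].round(1),round(s['time'],1),round(s['gripper_width']*88,1))
    if s['wrist_force'][2]>-2 and a>.1 or abs(s['wrist_force']).max()>60: print('stop');break
arm.pause(.3)
st=arm.get_state();im=arm.snapshot('side'); w=arm.snapshot('wrist')
for n in ('pointer_tip','lid_stud','lid_bar'): print(n,arm.tip_of(n,'side'),arm.tip_of(n,'wrist'))
for a in (.4,.48,.56): print(a,'side',proj('side',mod(a,.165)).round(1),'wrist',projw(mod(a,.165),st).round(1))
c=cv2.resize(im[110:210,225:325],(400,400),interpolation=cv2.INTER_CUBIC)
save(np.hstack([c,cv2.resize(w,(400,400))]),'l1')
E
```

```text
grip [ 0.57955385 -0.06934935  0.1539462 ] [-5.2 -1.1  4. ] 9.924790468214411
0.08 [-0.2 -0.1 -0.2] [ 0.6 -2.9 -8. ] 31.5 9.5
0.16 [ 0.2 -0.1  0.2] [-0.2 -4.8 -9.2] 31.9 10.0
0.24 [ 0.2 -0.3 -0.4] [  3.1  -5.1 -12.1] 32.4 9.5
0.32 [ 0.1 -0.4 -1. ] [  4.4  -5.3 -14. ] 32.8 9.5
0.4 [-0.3 -0.6 -1.8] [  4.5  -5.8 -15.9] 33.3 9.5
0.48 [-0.8 -0.8 -2.6] [  3.2  -7.1 -17. ] 33.7 9.9
pointer_tip [{'pixel': [276.4, 152.1], 'conf': 0.58}, {'pixel': [181.2, 230.7], 'conf': 0.37}] [{'pixel': [141.7, 219.7], 'conf': 0.7}]
lid_stud [{'pixel': [280.2, 159.6], 'conf': 0.73}] []
lid_bar [{'pixel': [334.1, 160.9], 'conf': 0.92}, {'pixel': [446.6, 354.9], 'conf': 0.23}, {'pixel': [208.6, 217.6], 'conf': 0.18}] [{'pixel': [283.2, 290.8], 'conf': 0.94}]
0.4 side [277.8 165.4] wrist [306.8 -12.7]
0.48 side [279.5 160.6] wrist [317.6 -18. ]
0.56 side [281.4 155.8] wrist [330.6 -23.2]
```

View pics/l1.png

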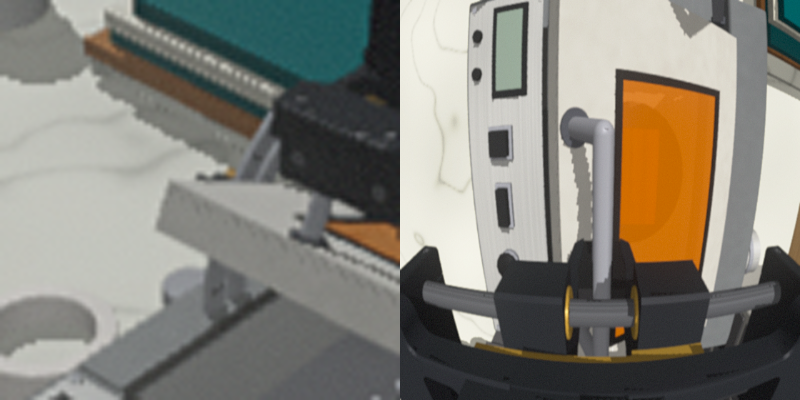

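```bash
python3 - <<'E'
from lift import *
p0=np.load('p0.npy'); e=np.array([-.0008,-.0008,-.0026])
arm.servo_line(p0+off(0,.565)-[0,0,.0005]-e*[1,1,.7],o,max_speed=.03)
arm.pause(.5)
s=arm.get_state(); print(s['ee_pos'],((s['ee_pos']-p0-off(0,.565))*1000).round(1),s['wrist_force'].round(1),s['time'],np.abs(s['dq']).max(),s['gripper_width']*88)
for a in (.45,.5,.55,.6): print(a,(p0+off(0,a)).round(4),'bar side',proj('side',mod(a,0,tuple(L0))).round(1),'bar top',proj('top',mod(a,0,tuple(L0))).round(1),'bar wrist',projw(mod(a,0,tuple(L0)),s).round(1),'stud',proj('side',mod(a,.162)).round(1),proj('top',mod(a,.162)).round(1))
for c in('side','top','wrist'):
    im=arm.snapshot(c); save(im,'f'+c)
    for n in ('pointer_tip','lid_stud','lid_bar'): print(c,n,[(r['pixel'],round(r['conf'],2)) for r in arm.tip_of(n,c)])
im=cv2.imread('pics/fside.png'); t=cv2.imread('pics/ftop.png')
cv2.imwrite('pics/l2.png',np.hstack([cv2.resize(im[110:210,240:340],(400,400),interpolation=cv2.INTER_CUBIC),cv2.resize(t[140:240,210:310],(400,400),interpolation=cv2.INTER_CUBIC)]))
E
```

```text
[ 0.65132619 -0.06421093  0.25106097] [-0.5 -0.9 -2.6] [  5.4  -9.8 -21.1] 35.725 0.001797199440323104 9.391446409521174
0.45 [ 0.6327 -0.0649  0.237 ] bar side [332.7 164.1] bar top [305.7 190.8] bar wrist [240.  273.4] stud [279.8 162.8] [244.8 190.8]
0.5 [ 0.6408 -0.0642  0.2445] bar side [335.4 159.2] bar top [305.6 187.2] bar wrist [255.  281.1] stud [280.9 159.8] [244.6 189. ]
0.55 [ 0.6492 -0.0635  0.2516] bar side [338.1 154.4] bar top [305.6 183.4] bar wrist [272.3 288.9] stud [282.1 156.8] [244.3 187. ]
0.6 [ 0.658  -0.0627  0.2583] bar side [340.9 149.7] bar top [305.5 179.5] bar wrist [292.1 296.8] stud [283.5 153.8] [244.  184.9]
side pointer_tip [([361.9, 296.1], 0.58)]
side lid_stud [([283.5, 154.8], 0.9), ([340.7, 151.5], 0.37), ([325.2, 268.8], 0.16)]
side lid_bar [([340.7, 149.7], 0.68), ([277.3, 240.0], 0.43)]
top pointer_tip [([238.0, 187.7], 0.57)]
top lid_stud [([241.0, 187.1], 0.57), ([206.8, 206.6], 0.22)]
top lid_bar [([306.0, 183.6], 0.97)]
wrist pointer_tip []
wrist lid_stud []
wrist lid_bar [([282.1, 288.4], 0.77)]
```

View pics/l2.png

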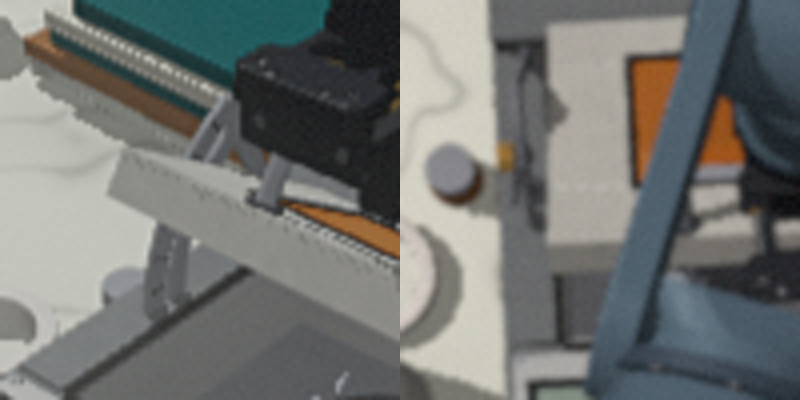

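```bash
python3 - <<'E'
from h import *
arm.pause(1.0); s=arm.get_state(); print(s['ee_pos'],s['wrist_force'].round(1),s['gripper_width']*88,np.abs(s['dq']).max(),s['time'])
arm.job_done()
E
```

```text
[ 0.6513172  -0.06421076  0.2510466 ] [  5.6  -9.9 -20.7] 9.413960411550278 0.0024926324174449352 37.325
the job is handed in; nothing more can be done
```

I pressed the mushroom, square and oblong keys in that order. I then raised the lid by its bar and handed the job in at 37 s with the lid still held in the fingers.

- **Keys:** each press showed about 2 N at the start, bottomed at 4.7–4.8 mm of travel and was then released. I did not check afterwards that the keys had come back up.
- **Lid:** the arm's position puts it at about 0.55–0.56 rad. The force readings show the fingers carrying about 20 N, a little over the 11–18 N expected. Over the last second before hand-in the tool did not drift (under 0.1 mm).
- **Pointer angle:** I estimated about 0.55 rad, and this is the least certain number. My readings differed:

| Source | Pointer angle (rad) |
|---|---|
| Close wrist view, slope of the bar | 0.57 |
| Close wrist view, offset of the bar | 0.53–0.55 |
| Side camera, by eye | 0.56 |
| Side camera, detector | about 0.60 |
| Top camera, detector | about 0.49 |

- **Final check:** the top camera put the stud and pointer within a pixel of each other (rows 187.1 and 187.7), though one pixel there is about 0.03 rad. In the last side picture the lid hid the pointer and the detector failed, so that view did not confirm it. All the readings lie within the 0.087 rad tolerance of the held angle.
- **Bystanders:** I did no separate check on the loose items, the timer keys or the pointer setting, and nothing unexpected showed up in the force readings.

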